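# Set hole saws back on the rack in size order

## Task

Put the four blue hole saws back on the grey rack in order of size, one standing upright and centred on each round pad: the largest on the red pad at one end of the row, then the next smaller on each following pad along the row, so that the smallest is at the far end from the red pad. Go by the row, not by the other pads' colours, and leave the mallet and the tape measure where they are.

Things in the scene. Friction and masses are not known exactly. Their poses are not given: they have to be found in the camera images.
- saw_70: Hole saw, the largest of four: upright round cup of 70 mm diameter painted blue with steel teeth at the rim below, standing teeth down. Cup 40 mm high; on it a steel nut 25 mm across and 8 mm high; above that an upright dark steel shank 11 mm thick and 36 mm long to grip (from 48 to 84 mm above the underside). 260 g, give or take a fifth. Stands on the table, loose, or later on a pad. Origin: centre of its underside; z along the shank, up.
- saw_56: Hole saw, the second largest of four: upright round cup of 56 mm diameter painted blue with steel teeth at the rim below, standing teeth down. Cup 40 mm high; on it a steel nut 25 mm across and 8 mm high; above that an upright dark steel shank 11 mm thick and 36 mm long to grip (from 48 to 84 mm above the underside). 200 g, give or take a fifth. Stands on the table, loose, or later on a pad. Origin: centre of its underside; z along the shank, up.
- saw_43: Hole saw, the second smallest of four: upright round cup of 43 mm diameter painted blue with steel teeth at the rim below, standing teeth down. Cup 40 mm high; on it a steel nut 25 mm across and 8 mm high; above that an upright dark steel shank 11 mm thick and 36 mm long to grip (from 48 to 84 mm above the underside). 150 g, give or take a fifth. Stands on the table, loose, or later on a pad. Origin: centre of its underside; z along the shank, up.
- saw_30: Hole saw, the smallest of four: upright round cup of 30 mm diameter painted blue with steel teeth at the rim below, standing teeth down. Cup 40 mm high; on it a steel nut 25 mm across and 8 mm high; above that an upright dark steel shank 11 mm thick and 36 mm long to grip (from 48 to 84 mm above the underside). 110 g, give or take a fifth. Stands on the table, loose, or later on a pad. Origin: centre of its underside; z along the shank, up.
- pad_red: Fixed red round flat pad, 82 mm in diameter and 4 mm thick, on the grey rack plate (94 x 390 mm, 10 mm thick, lying on the table; four pads in a straight row at 95 mm centres, row roughly across the robot's front). It marks the start of the row and is at either its left or its right end. Origin: centre of its underside, so its top, where a saw stands, is 4 mm above the origin and 14 mm above the table.
- pad_white: Fixed white round flat pad, 82 mm in diameter and 4 mm thick, on the grey rack plate (94 x 390 mm, 10 mm thick, lying on the table; four pads in a straight row at 95 mm centres, row roughly across the robot's front). It is one of the two inner pads; which of them lies next to the red one varies. Origin: centre of its underside, so its top, where a saw stands, is 4 mm above the origin and 14 mm above the table.
- pad_black: Fixed black round flat pad, 82 mm in diameter and 4 mm thick, on the grey rack plate (94 x 390 mm, 10 mm thick, lying on the table; four pads in a straight row at 95 mm centres, row roughly across the robot's front). It is one of the two inner pads; which of them lies next to the red one varies. Origin: centre of its underside, so its top, where a saw stands, is 4 mm above the origin and 14 mm above the table.
- pad_green: Fixed green round flat pad, 82 mm in diameter and 4 mm thick, on the grey rack plate (94 x 390 mm, 10 mm thick, lying on the table; four pads in a straight row at 95 mm centres, row roughly across the robot's front). It is the end pad opposite the red one. Origin: centre of its underside, so its top, where a saw stands, is 4 mm above the origin and 14 mm above the table.
- mallet: Wooden joiner's mallet lying loose on the table, to be left alone: brown head 65 x 120 x 60 mm high, dark handle 28 mm wide reaching 230 mm from the head's centre along its +x. Origin: underside centre of the head.
- tape: Yellow and black tape measure standing loose on the table, to be left alone: 70 x 47 x 62 mm high. Origin: centre of its underside.
Things that resemble listed ones, but are neither listed nor needed, are in the scene too. What is shaped like the saw_30 but yellow is not meant.

How it is judged:
At the end, for the whole second after the job is handed in: 70 mm saw on the red pad, then 56, 43 and 30 mm on the following pads in row order; each centred within 12 mm, underside within 5 mm of the pad top, tilt under 0.1 rad, released, at rest; mallet and tape measure moved less than 30 mm (horizontal distance between saw_70 and pad_red below 0.012 m and z of saw_70 in the frame of pad_red between 0 and 0.009 m and ((horizontal distance between pad_red and pad_white below 0.13 m and horizontal distance between saw_56 and pad_white below 0.012 m and z of saw_56 in the frame of pad_white between 0 and 0.009 m and horizontal distance between saw_43 and pad_black below 0.012 m and z of saw_43 in the frame of pad_black between 0 and 0.009 m and horizontal distance between saw_30 and pad_green below 0.012 m and z of saw_30 in the frame of pad_green between 0 and 0.009 m) or (horizontal distance between pad_red and pad_black below 0.13 m and horizontal distance between saw_56 and pad_black below 0.012 m and z of saw_56 in the frame of pad_black between 0 and 0.009 m and horizontal distance between saw_43 and pad_white below 0.012 m and z of saw_43 in the frame of pad_white between 0 and 0.009 m and horizontal distance between saw_30 and pad_green below 0.012 m and z of saw_30 in the frame of pad_green between 0 and 0.009 m)) and angle between each of saw_70, saw_56, saw_43, saw_30's own z axis and vertical below 0.1 rad and linear speed of each of saw_70, saw_56, saw_43, saw_30 below 0.02 m/s and angular speed of each of saw_70, saw_56, saw_43, saw_30 below 0.2 rad/s and distance of each of mallet, tape from where it was at the start of the episode below 0.03 m); the robot touches nothing.
It fails at once if the mallet is disturbed (moved more than 30 mm) (distance of mallet from where it was at the start of the episode above 0.03 m).
It fails at once if the tape measure is disturbed (moved more than 30 mm) (distance of tape from where it was at the start of the episode above 0.03 m).
It also fails if it takes over 96 s, if anything falls off the work surface, if the arm or the gripper's body presses on something with over 40 N, if the wrist force passes 120 N, or if a joint passes its speed limit or range.

## Robot

A 6-joint arm with a two-finger parallel gripper is mounted at the origin on the work surface. World frame = base frame: x ahead of the robot, y to its left, z up, the work surface at z = 0. Lengths are in m, angles in rad, forces in N, time in s.
With the tool pointing down it reaches from about 0.3 to 0.775 m from the base axis. Payload 14.6 kg.
Tool frame: the origin (TCP) lies at the very end of the fingers, on their centre line; the grasp point (between the pads) lies 19 mm behind it; z points along the fingers, y is the direction in which the jaws open and shut (so a half turn about z gives the same grasp; the last joint's range is limited). The gripper opens to 85 mm and grips with 20 to 120 N. Pads are 22 mm wide; open, the fingers measure 114 mm over their backs; the gripper's body (76 mm by 85 mm) begins 54 mm behind the grasp point. The pads swing forward as they close: fully open they stand 13 mm farther back than shut.
Start: joints at [1.235, 0.3, 1.521, -0, 1.321, -0.067], TCP at [0.146, 0.53, 0.231] pointing down, gripper open.
Joint ranges: [-3.03, 3.03], [-0.79, 2.21], [0.23, 2.52], [-1.04, 4.18], [0, 3.07], [-2.55, 2.55]. Speed limits (rad/s): [2.22, 2.22, 2.57, 3.14, 3.14, 3.14].

## Interface

Orientations are given as a unit quaternion [x, y, z, w].
In Python, from bench import telemetry, snapshot, finish_job gives the robot as it stands.
- The arm moves only by the tool step_arm, never from a script. Its argument "deltas" is a list that holds one entry, the list of rows, each a list of 7 numbers: the turn, a rotation vector about the tool's x, y, z in rad, then the shift along the tool's x, y, z in m, then the finger opening in m, from 0 to 0.0854. A call has 1 to 10 rows; each row is the pose to reach, as a shift and turn from the pose commanded when the call began, along the tool's axes at that moment; what a row does not reach only later rows make up. A row lasts 1/10 s, in which the tool goes at most 50 mm and 8.59 degrees, less where a joint would pass 70% of its speed; a pose out of reach is approached as far as the arm can. A call with a gripper value outside its range is refused whole. The fingers move at their own pace and stop on an object; the grip force is fixed at half the most. Time passes only in rows, so rows that repeat a pose let the fingers close. It gives the time, the measured TCP pose, the force and the opening at its end, in the units of the state.
- telemetry.get_state(): the state, without advancing time (a new reading comes with each control period).
- snapshot(name): name is "side" or "top" or "wrist"; returns a dict with "img" (420x560x3 uint8, red, green, blue), "mtx" (3x3 intrinsics, pixels), "R" (3x3) and "t" (3): a world point X has camera coordinates R X + t. Camera axes: x right, y down, z forward; pixel columns grow to the right and rows downward; lengths in m; the calibration is good to about 2 mm. A picture is of the moment at which its call begins. There is no depth.
- finish_job(): hands the job in, once; it reports no verdict.
The state is a dict: "time": time; "joint_pos": joint angles; "joint_velocities": joint speeds; "joint_efforts": joint torques, N m; "eef_pos": TCP position; "ee_rot": TCP orientation; "force": force on the tool from outside, world axes, zero at the start; "wrist_torque": the same for the moment, N m; "opening": opening from 0.0 (shut) to 1.0 (fully open).
Only numpy, scipy, OpenCV 4.12 (cv2) and the standard library are available. Lean on these libraries where they do the work, as an engineer would, in place of code of your own. Each camera call takes 0.05 s, during which the arm holds its last target. There are 200 camera calls.

## Working session

There is one attempt and no reset: what is moved stays moved. The work goes in short steps, Python scripts to look and compute and a tool call to move; the robot and the scene stay as the last step left them, time stands still between calls to the robot, and variables do not carry over. Pictures are saved under pics/ and viewed, about 12 in all and at most 16, crops included, and the job is handed in when it is done.

Besides the shell and the picture viewer there is one more tool, called after "Emit:" by a JSON object that holds its "name" and its "arguments". step_arm: Moves the arm, as the interface text tells. Its arguments: {"type":"object","properties":{"deltas":{"type":"array","items":{"type":"array","items":{"type":"array","items":{"type":"number"}}}}},"required":["deltas"]}

```bash
mkdir -p pics; python3 - <<'E'
from bench import telemetry, snapshot
import cv2,pickle
s=telemetry.get_state();print(s)
for n in("top","side"):
    d=snapshot(n);pickle.dump(d,open(n+'.pkl','wb'));cv2.imwrite(f'pics/{n}0.png',d['img'][:,:,::-1]);print(n,d['mtx'],d['R'],d['t'],-d['R'].T@d['t'])
E
```

```text
{'time': 0.0, 'joint_pos': array([ 1.23541031e+00,  3.00468660e-01,  1.52161744e+00,  2.60298508e-05,
        1.32069465e+00, -6.65839061e-02]), 'joint_velocities': array([ 0.00021148,  0.00040495, -0.00059597, -0.00129096,  0.00053508,
        0.00097488]), 'joint_efforts': array([ 4.75709621e-04, -5.43506634e+01, -3.61789727e+01, -7.78712229e-05,
        4.02386446e-03,  5.90250920e-05]), 'eef_pos': array([0.14597441, 0.5300198 , 0.23070727]), 'ee_rot': array([ 1.33999966e-01,  9.90981158e-01, -5.79574513e-04, -1.30947093e-04]), 'force': array([ 0.28848118, -0.23920622, -0.60705366]), 'wrist_torque': array([-0.04885913,  0.03629052,  0.04132778]), 'opening': 1.0014031068092664}
top [[471.04029915   0.         280.74446533]
 [  0.         471.04029915 211.73386972]
 [  0.           0.           1.        ]] [[-1.38160157e-02 -9.99901115e-01 -2.62249046e-03]
 [-9.90157574e-01  1.40466044e-02 -1.39250390e-01]
 [ 1.39273457e-01  6.72793227e-04 -9.90253731e-01]] [0.01746847 0.5303207  1.22236328] [0.35509964 0.00919514 1.28434298]
side [[462.06315496   0.         281.66766044]
 [  0.         462.06315496 207.45254926]
 [  0.           0.           1.        ]] [[ 8.57793683e-01 -5.13993960e-01  4.54572831e-04]
 [-3.40704658e-01 -5.69256561e-01 -7.48242810e-01]
 [ 3.84851054e-01  6.41683081e-01 -6.63424819e-01]] [-0.47471042  0.20465759  0.86020446] [ 0.14588081 -0.67947426  0.72403035]
```

View pics/top0.png

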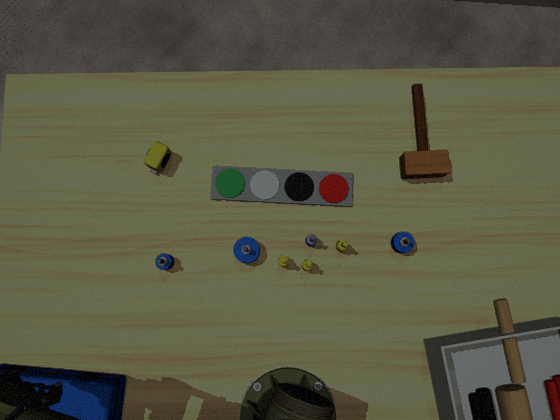

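View pics/side0.png

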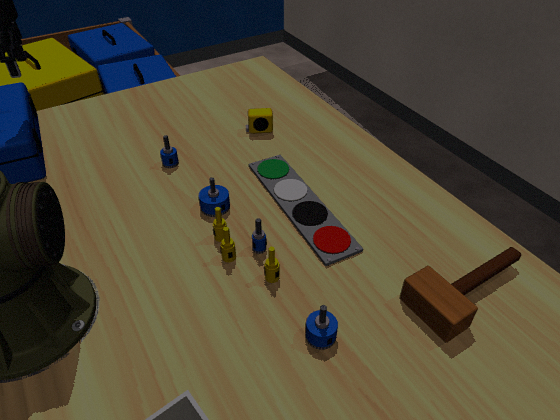

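The top view shows the green, white, black and red pads at (230,183), (265,185), (299,186) and (334,188). The blue saws are at (247,250), (403,242), (165,262) and (312,240), the last one among the yellow decoys. The side view agrees.

```bash
cat > h.py <<'E'
import cv2,pickle,numpy as np
def ray(d,uv,z):
    c=-d['R'].T@d['t'];v=d['R'].T@np.linalg.inv(d['mtx'])@np.array([*uv,1.]);return (c+v*(z-c[2])/v[2])[:2]
def proj(d,X):
    p=d['mtx']@(d['R']@np.array(X)+d['t']);return p[:2]/p[2]
def blobs(m,amin):
    n,l,s,c=cv2.connectedComponentsWithStats(m.astype(np.uint8))
    for i in range(1,n):
        if s[i,4]>=amin:
            h=cv2.convexHull(np.argwhere(l==i)[:,::-1].astype(np.int32));mo=cv2.moments(h)
            if mo['m00']>0: yield (mo['m10']/mo['m00'],mo['m01']/mo['m00']),s[i],h[:,0]
E
python3 - <<'E'
from h import *
D={n:pickle.load(open(n+'.pkl','rb')) for n in('top','side')}
for n,d in D.items():
    hsv=cv2.cvtColor(d['img'],cv2.COLOR_RGB2HSV);H,S,V=[hsv[...,i] for i in range(3)]
    M={'blue':((H>103)&(H<128)&(S>110)&(V>40),.022),'red':(((H<5)|(H>175))&(S>190)&(V>90),.014),'green':((H>50)&(H<80)&(S>120),.014)}
    for k,(m,z) in M.items():
        for c,s,h in blobs(m,25):
            p=ray(d,c,z)
            if .2<p[0]<.8 and abs(p[1])<.5 and s[4]<2500:
                q=np.array([ray(d,u,z) for u in h]);r=np.ptp(q,axis=0)
                print(n,k,np.round(c,1),s[2:].tolist(),p.round(4),'ext',r.round(3))
d=D['top'];im=d['img']
out=[cv2.resize(im[y-24:y+24,x-33:x+33,::-1],(396,288),interpolation=cv2.INTER_CUBIC) for x,y in((247,250),(403,242),(165,262),(312,245))]
cv2.imwrite('pics/c1.png',cv2.convertScaleAbs(np.vstack([np.hstack(out[:2]),np.hstack(out[2:])]),alpha=1.5))
E
```

```text
top blue [403.3 241.8] [23, 21, 270] [ 0.4467 -0.3174] ext [0.054 0.059]
top blue [246.2 249.6] [27, 26, 468] [0.4316 0.1039] ext [0.067 0.07 ]
top blue [163.  261.2] [17, 16, 130] [0.4037 0.326 ] ext [0.04  0.043]
top red [333.3 188.2] [29, 28, 620] [ 0.597 -0.135] ext [0.075 0.077]
top green [229.9 182.9] [29, 29, 653] [0.6159 0.1486] ext [0.078 0.077]
side blue [168.5 156. ] [17, 19, 168] [0.4032 0.3262] ext [0.05  0.081]
side blue [213.7 199.1] [30, 30, 540] [0.4318 0.1063] ext [0.08  0.104]
side blue [258.5 242.1] [14, 16, 134] [ 0.4545 -0.07  ] ext [0.04  0.051]
side blue [321.3 328.1] [32, 38, 696] [ 0.4479 -0.3124] ext [0.066 0.07 ]
side red [331.4 238.8] [38, 27, 768] [ 0.5975 -0.1348] ext [0.078 0.079]
side green [272.9 168.5] [31, 20, 490] [0.6158 0.1479] ext [0.081 0.081]
```

View pics/c1.png

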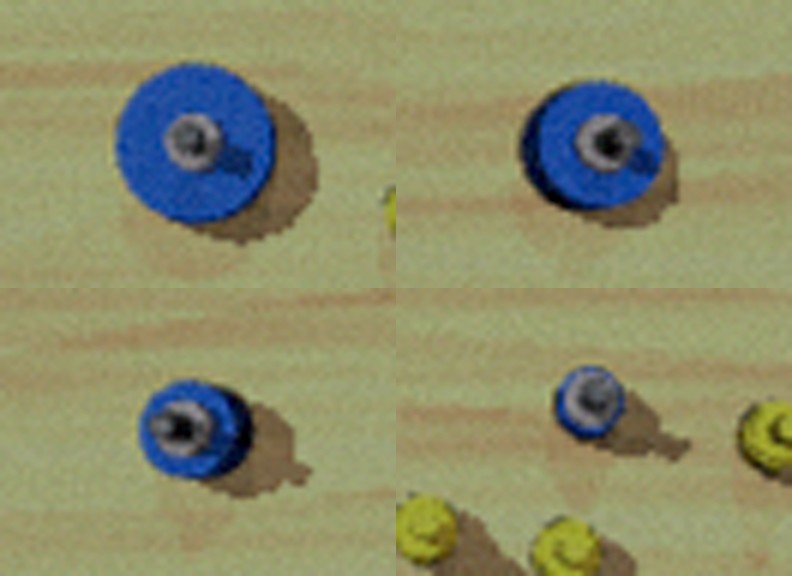

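Sizes and positions are consistent: the red–green distance is 0.284 m against 0.285 m expected. Next I move above saw_43 and square up the tool, so tool x = −X, y = +Y and z = −Z.

Emit:
{"name": "step_arm", "arguments": {"deltas": [[[0,0,-0.269,-0.3024,-0.1283,0,0.05],[0,0,-0.269,-0.3024,-0.1283,0,0.05],[0,0,-0.269,-0.3024,-0.1283,0,0.05],[0,0,-0.269,-0.3024,-0.1283,0,0.05],[0,0,-0.269,-0.3024,-0.1283,0,0.05],[0,0,-0.269,-0.3024,-0.1283,0,0.05],[0,0,-0.269,-0.3024,-0.1283,0,0.05],[0,0,-0.269,-0.3024,-0.1283,0,0.05],[0,0,-0.269,-0.3024,-0.1283,0,0.05],[0,0,-0.269,-0.3024,-0.1283,0,0.05]]]}}

```text
time: 1.1
eef_pos: [0.4029, 0.3268, 0.2311]
ee_rot: [-0.0, 1.0, -0.0, -0.0]
force: [-0.2, 0.9, 0.9]
opening: 0.585
```

```bash
python3 - <<'E'
from h import *
from bench import telemetry,snapshot
d=pickle.load(open('top.pkl','rb'))
for n,u in dict(s70=(246.2,249.5),s56=(404.8,241.5),s43=(163.2,261.3),s30=(311.2,239.8)).items(): print(n,ray(d,u,.046).round(4))
s=telemetry.get_state();print(s['time'],s['eef_pos'],s['ee_rot'],s['joint_pos'].round(2),s['opening'])
w=snapshot('wrist');pickle.dump(w,open('w1.pkl','wb'));im=w['img'][:,:,::-1].copy()
for z in(.048,.084):
  print(z,proj(w,(.4035,.326,z)))
cv2.imwrite('pics/w1.png',im)
E
```

```text
s70 [0.4304 0.1021]
s56 [ 0.4456 -0.3151]
s43 [0.4026 0.3195]
s30 [ 0.4535 -0.0691]
1.1 [0.40288578 0.32675898 0.23114089] [-4.65616219e-04  9.99999870e-01 -2.84654160e-05 -2.07840813e-04] [ 0.61  0.23  1.61  0.    1.3  -0.96] 0.5850701519589068
0.048 [277.25733741 181.12683618]
0.084 [277.06719994 191.58439689]
```

View pics/w1.png

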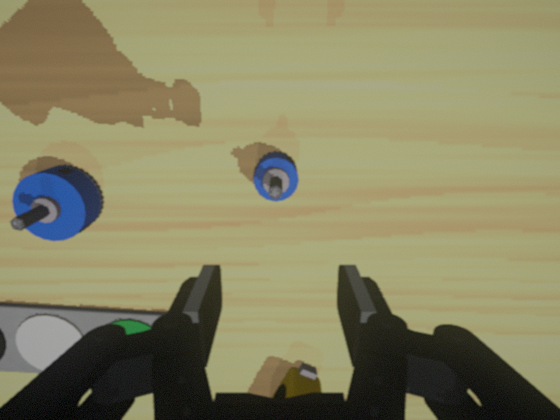

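The wrist view shows saw_43's nut at (277,179) and its tip at (277,191). The predictions were (277,181) and (277,192), so (0.4035, 0.326) holds. I descend and grip.

Emit:
{"name": "step_arm", "arguments": {"deltas": [[[0,0,0,0,0,0.04,0.05],[0,0,0,0,0,0.08,0.05],[0,0,0,0,0,0.12,0.05],[0,0,0,0,0,0.15,0.05],[0,0,0,0,0,0.17,0.05],[0,0,0,0,0,0.178,0.05],[0,0,0,0,0,0.178,0.05],[0,0,0,0,0,0.178,0.05],[0,0,0,0,0,0.178,0.0],[0,0,0,0,0,0.178,0.0]]]}}

```text
time: 2.15
eef_pos: [0.4038, 0.3265, 0.0542]
ee_rot: [-0.0, 1.0, 0.0, 0.001]
force: [0.6, 0.3, 0.5]
opening: 0.252
```

Emit:
{"name": "step_arm", "arguments": {"deltas": [[[0,0,0,0,0,0,0],[0,0,0,0,0,0,0],[0,0,0,0,0,0,0],[0,0,0,0,0,0,0],[0,0,0,0,0,0,0],[0,0,0,0,0,0,0]]]}}

```text
time: 2.75
eef_pos: [0.4037, 0.3263, 0.0535]
ee_rot: [-0.0, 1.0, 0.0, 0.0]
force: [-0.7, -0.6, 4.9]
opening: 0.106
```

Emit:
{"name": "step_arm", "arguments": {"deltas": [[[0,0,0,0,0,-0.03,0],[0,0,0,0,0,-0.07,0],[0,0,0,0,0,-0.11,0],[0,0,0,0,0,-0.13,0],[0,0,0,-0.02,-0.026,-0.13,0],[0,0,0,-0.045,-0.06,-0.13,0],[0,0,0,-0.07,-0.093,-0.13,0],[0,0,0,-0.095,-0.126,-0.13,0],[0,0,0,-0.12,-0.158,-0.13,0],[0,0,0,-0.145,-0.191,-0.13,0]]]}}

```text
time: 3.75
eef_pos: [0.5492, 0.1338, 0.1828]
ee_rot: [-0.0, 1.0, -0.0, -0.0]
force: [0.2, 0.3, -1.5]
opening: 0.105
```

Emit:
{"name": "step_arm", "arguments": {"deltas": [[[0,0,0,-0.025,-0.033,0,0],[0,0,0,-0.045,-0.06,0,0],[0,0,0,-0.061,-0.081,0,0],[0,0,0,-0.061,-0.081,0,0],[0,0,0,-0.061,-0.081,0,0],[0,0,0,-0.061,-0.081,0,0]]]}}

```text
time: 4.35
eef_pos: [0.6091, 0.0549, 0.183]
ee_rot: [-0.0, 1.0, 0.0, -0.0]
force: [0.3, -0.2, -1.0]
opening: 0.102
```

```bash
python3 - <<'E'
from h import *
from bench import telemetry,snapshot
s=telemetry.get_state();print(s['time'],s['eef_pos'],s['ee_rot'],s['force'],s['opening'])
w=snapshot('side');cv2.imwrite('pics/s2.png',w['img'][:,:,::-1])
E
```

```text
4.35 [0.60912695 0.05493841 0.18295184] [-4.13118443e-04  9.99999842e-01  6.19365554e-05 -3.76952786e-04] [ 0.25214811 -0.16006364 -1.04228919] 0.1017949366149335
```

View pics/s2.png

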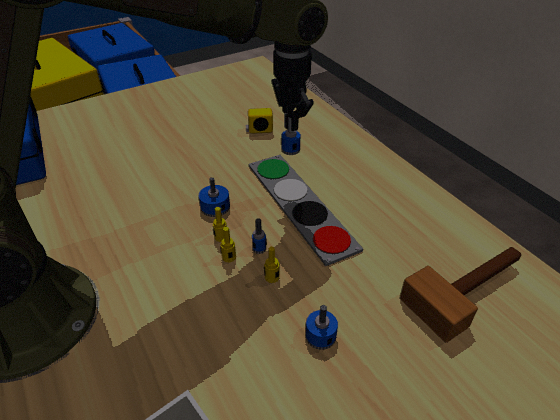

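The saw is held upright at (291,142), above the white pad. I lower it and release.

Emit:
{"name": "step_arm", "arguments": {"deltas": [[[0,0,0,0,0,0.035,0],[0,0,0,0,0,0.07,0],[0,0,0,0,0,0.095,0],[0,0,0,0,0,0.108,0],[0,0,0,0,0,0.113,0],[0,0,0,0,0,0.1145,0],[0,0,0,0,0,0.1145,0],[0,0,0,0,0,0.1145,0],[0,0,0,0,0,0.1145,0.012],[0,0,0,0,0,0.1145,0.02]]]}}

```text
time: 5.4
eef_pos: [0.6099, 0.0543, 0.0694]
ee_rot: [-0.0, 1.0, 0.0, 0.001]
force: [-0.4, -0.4, 0.7]
opening: 0.235
```

Emit:
{"name": "step_arm", "arguments": {"deltas": [[[0,0,0,0,0,0,0.04],[0,0,0,0,0,0,0.05],[0,0,0,0,0,0,0.05],[0,0,0,0,0,0,0.05],[0,0,0,0,0,-0.03,0.05],[0,0,0,0,0,-0.07,0.05],[0,0,0,0,0,-0.11,0.05],[0,0,0,0.01,0.01,-0.145,0.05],[0,0,0,0.04,0.02,-0.145,0.05],[0,0,0,0.08,0.03,-0.145,0.05]]]}}

```text
time: 6.4
eef_pos: [0.5293, 0.0845, 0.2144]
ee_rot: [0.0, 1.0, 0.0, 0.001]
force: [0.6, -0.2, 0.4]
opening: 0.583
```

Emit:
{"name": "step_arm", "arguments": {"deltas": [[[0,0,0,0.03,0.007,0,0.05],[0,0,0,0.06,0.014,0,0.05],[0,0,0,0.085,0.019,0,0.05],[0,0,0,0.0976,0.021,0,0.05],[0,0,0,0.0976,0.021,0,0.05],[0,0,0,0.0976,0.021,0,0.05],[0,0,0,0.0976,0.021,0,0.05]]]}}

```text
time: 7.1
eef_pos: [0.4328, 0.1051, 0.2137]
ee_rot: [0.0, 1.0, -0.0, 0.0]
force: [0.4, -1.0, -0.5]
opening: 0.587
```

```bash
cat > w.py <<'E'
import sys
from h import *
from bench import telemetry,snapshot
X=float(sys.argv[1]),float(sys.argv[2])
s=telemetry.get_state();print(s['time'],s['eef_pos'],s['opening'])
w=snapshot('wrist');im=w['img'][:,:,::-1].copy()
for z in(.048,.084):
  p=proj(w,(*X,z));print(z,p)
  cv2.drawMarker(im,tuple(int(round(v)) for v in p),(0,0,255) if z>.05 else (0,255,0),cv2.MARKER_CROSS,9,1)
  q=proj(w,(X[0],X[1]+.01,z)),proj(w,(X[0]+.01,X[1],z));print('px/10mm y,x',q[0]-p,q[1]-p)
u,v=[int(a) for a in p];u=min(max(u,80),480);v=min(max(v,60),360)
cv2.imwrite(sys.argv[3],cv2.resize(im[v-60:v+60,u-80:u+80],(640,480),interpolation=cv2.INTER_CUBIC));print('crop origin',u-80,v-60)
E
python3 w.py .432 .105 pics/w3.png
```

```text
7.1 [0.43282459 0.10505589 0.21371086] 0.5868455687284881
0.048 [277.98050258 184.20811331]
px/10mm y,x [1.15129274e+01 8.12576703e-03] [9.8558984e-04 1.1073917e+01]
0.084 [277.86924335 195.69057085]
px/10mm y,x [1.29113872e+01 8.83798854e-03] [2.31654397e-03 1.22792810e+01]
crop origin 197 135
```

View pics/w3.png

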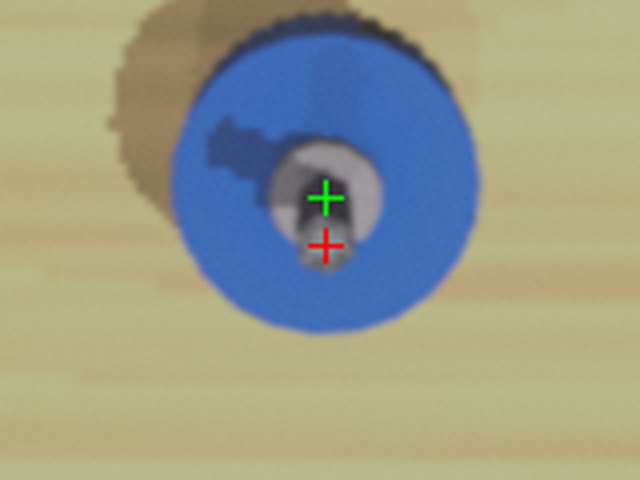

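The nut and tip sit on the predicted crosses, within 1 mm. I descend and grip saw_70.

Emit:
{"name": "step_arm", "arguments": {"deltas": [[[0,0,0,0,0,0.04,0.05],[0,0,0,0,0,0.08,0.05],[0,0,0,0,0,0.12,0.05],[0,0,0,0,0,0.145,0.05],[0,0,0,0,0,0.157,0.05],[0,0,0,0,0,0.16,0.05],[0,0,0,0,0,0.16,0.05],[0,0,0,0,0,0.16,0.05],[0,0,0,0,0,0.16,0.0],[0,0,0,0,0,0.16,0.0]]]}}

```text
time: 8.15
eef_pos: [0.4323, 0.1053, 0.0545]
ee_rot: [-0.0, 1.0, 0.0, 0.001]
force: [-0.4, -0.3, 0.5]
opening: 0.25
```

Emit:
{"name": "step_arm", "arguments": {"deltas": [[[0,0,0,0,0,0,0],[0,0,0,0,0,0,0],[0,0,0,0,0,0,0],[0,0,0,0,0,0,0],[0,0,0,0,0,0,0],[0,0,0,0,0,0,0]]]}}

```text
time: 8.75
eef_pos: [0.4321, 0.1052, 0.054]
ee_rot: [-0.0, 1.0, -0.0, 0.0]
force: [-1.3, -0.7, 5.3]
opening: 0.106
```

Emit:
{"name": "step_arm", "arguments": {"deltas": [[[0,0,0,0,0,-0.03,0],[0,0,0,0,0,-0.07,0],[0,0,0,0,0,-0.11,0],[0,0,0,0,0,-0.13,0],[0,0,0,-0.016,-0.023,-0.13,0],[0,0,0,-0.038,-0.055,-0.13,0],[0,0,0,-0.06,-0.087,-0.13,0],[0,0,0,-0.082,-0.119,-0.13,0],[0,0,0,-0.104,-0.151,-0.13,0],[0,0,0,-0.126,-0.183,-0.13,0]]]}}

```text
time: 9.75
eef_pos: [0.5585, -0.0791, 0.1831]
ee_rot: [-0.0, 1.0, 0.0, -0.001]
force: [1.7, 1.5, -2.7]
opening: 0.107
```

Emit:
{"name": "step_arm", "arguments": {"deltas": [[[0,0,0,-0.02,-0.029,0,0],[0,0,0,-0.033,-0.048,0,0],[0,0,0,-0.039,-0.057,0,0],[0,0,0,-0.039,-0.057,0,0],[0,0,0,-0.039,-0.057,0,0],[0,0,0,-0.039,-0.057,0,0]]]}}

```text
time: 10.35
eef_pos: [0.5967, -0.1336, 0.1839]
ee_rot: [-0.001, 1.0, 0.0, -0.0]
force: [0.4, 0.3, -3.1]
opening: 0.104
```

Emit:
{"name": "step_arm", "arguments": {"deltas": [[[0,0,0,0,0,0.035,0],[0,0,0,0,0,0.07,0],[0,0,0,0,0,0.095,0],[0,0,0,0,0,0.108,0],[0,0,0,0,0,0.113,0],[0,0,0,0,0,0.1145,0],[0,0,0,0,0,0.1145,0],[0,0,0,0,0,0.1145,0]]]}}

```text
time: 11.15
eef_pos: [0.5975, -0.1348, 0.0705]
ee_rot: [-0.0, 1.0, -0.0, 0.001]
force: [-0.2, 0.0, -2.6]
opening: 0.107
```

Emit:
{"name": "step_arm", "arguments": {"deltas": [[[0,0,0,0,0,0.002,0],[0,0,0,0,0,0.002,0],[0,0,0,0,0,0.002,0.012],[0,0,0,0,0,0.002,0.02],[0,0,0,0,0,0.002,0.04],[0,0,0,0,0,0.002,0.05],[0,0,0,0,0,0.002,0.05],[0,0,0,0,0,-0.03,0.05],[0,0,0,0,0,-0.07,0.05],[0,0,0,0,0,-0.11,0.05]]]}}

```text
time: 12.15
eef_pos: [0.5967, -0.1346, 0.1804]
ee_rot: [-0.0, 1.0, 0.0, -0.0]
force: [0.4, 0.2, -0.0]
opening: 0.584
```

Emit:
{"name": "step_arm", "arguments": {"deltas": [[[0,0,0,0.01,-0.012,-0.034,0.05],[0,0,0,0.035,-0.042,-0.034,0.05],[0,0,0,0.06,-0.072,-0.034,0.05],[0,0,0,0.085,-0.102,-0.034,0.05],[0,0,0,0.11,-0.132,-0.034,0.05],[0,0,0,0.135,-0.162,-0.034,0.05],[0,0,0,0.15,-0.18,-0.034,0.05],[0,0,0,0.15,-0.18,-0.034,0.05],[0,0,0,0.15,-0.18,-0.034,0.05],[0,0,0,0.15,-0.18,-0.034,0.05]]]}}

```text
time: 13.15
eef_pos: [0.4476, -0.3141, 0.2133]
ee_rot: [-0.001, 1.0, 0.0, 0.0]
force: [0.3, -0.5, -0.2]
opening: 0.586
```

```bash
python3 w.py .447 -.315 pics/w4.png
```

```text
13.15 [ 0.44762572 -0.31406559  0.21326679] 0.5855409809716848
0.048 [276.90682352 184.52923307]
px/10mm y,x [11.52557991  0.021904  ] [-3.11103331e-03  1.10826926e+01]
0.084 [276.67300327 196.06918566]
px/10mm y,x [12.92725744  0.02406053] [-9.33182653e-04  1.22898911e+01]
crop origin 196 136
```

View pics/w4.png

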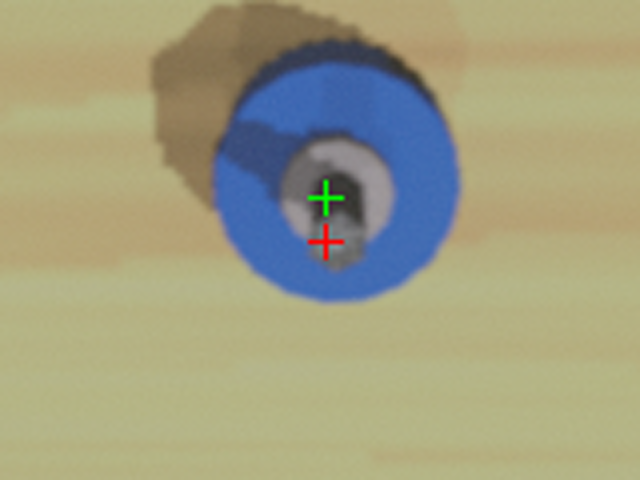

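The saw_56 shank lies about 3 px to the right of the prediction, which is +2.5 mm in y. I correct that and grip.

Emit:
{"name": "step_arm", "arguments": {"deltas": [[[0,0,0,0,0.0025,0.04,0.05],[0,0,0,0,0.0025,0.08,0.05],[0,0,0,0,0.0025,0.12,0.05],[0,0,0,0,0.0025,0.145,0.05],[0,0,0,0,0.0025,0.157,0.05],[0,0,0,0,0.0025,0.16,0.05],[0,0,0,0,0.0025,0.16,0.05],[0,0,0,0,0.0025,0.16,0.05],[0,0,0,0,0.0025,0.16,0.0],[0,0,0,0,0.0025,0.16,0.0]]]}}

```text
time: 14.2
eef_pos: [0.4474, -0.3125, 0.0541]
ee_rot: [-0.0, 1.0, -0.0, 0.001]
force: [-0.0, 0.4, -0.4]
opening: 0.251
```

Emit:
{"name": "step_arm", "arguments": {"deltas": [[[0,0,0,0,0,0,0],[0,0,0,0,0,0,0],[0,0,0,0,0,0,0],[0,0,0,0,0,0,0],[0,0,0,0,0,0,0],[0,0,0,0,0,0,0]]]}}

```text
time: 14.8
eef_pos: [0.4472, -0.3125, 0.0537]
ee_rot: [-0.0, 1.0, -0.0, 0.0]
force: [-1.7, -0.2, 6.3]
opening: 0.104
```

Emit:
{"name": "step_arm", "arguments": {"deltas": [[[0,0,0,0,0,-0.03,0],[0,0,0,0,0,-0.07,0],[0,0,0,0,0,-0.11,0],[0,0,0,0,0,-0.14,0],[0,0,0,-0.015,0.026,-0.14,0],[0,0,0,-0.034,0.06,-0.14,0],[0,0,0,-0.053,0.093,-0.14,0],[0,0,0,-0.072,0.126,-0.14,0],[0,0,0,-0.091,0.159,-0.14,0],[0,0,0,-0.11,0.192,-0.14,0]]]}}

```text
time: 15.8
eef_pos: [0.5574, -0.1187, 0.1928]
ee_rot: [-0.0, 1.0, 0.0, -0.0]
force: [1.1, -0.9, -2.2]
opening: 0.105
```

Emit:
{"name": "step_arm", "arguments": {"deltas": [[[0,0,0,-0.019,0.033,0,0],[0,0,0,-0.035,0.06,0,0],[0,0,0,-0.046,0.08,0,0],[0,0,0,-0.046,0.08,0,0],[0,0,0,-0.046,0.08,0,0],[0,0,0,-0.046,0.08,0,0]]]}}

```text
time: 16.4
eef_pos: [0.6026, -0.0409, 0.193]
ee_rot: [0.0, 1.0, -0.0, -0.0]
force: [1.0, -0.7, -2.1]
opening: 0.106
```

Emit:
{"name": "step_arm", "arguments": {"deltas": [[[0,0,0,0,0,0.035,0],[0,0,0,0,0,0.07,0],[0,0,0,0,0,0.1,0],[0,0,0,0,0,0.117,0],[0,0,0,0,0,0.123,0],[0,0,0,0,0,0.126,0],[0,0,0,0,0,0.126,0],[0,0,0,0,0,0.126,0]]]}}

```text
time: 17.2
eef_pos: [0.6035, -0.0406, 0.0684]
ee_rot: [0.0, 1.0, -0.0, 0.001]
force: [0.6, -0.7, -1.9]
opening: 0.11
```

Emit:
{"name": "step_arm", "arguments": {"deltas": [[[0,0,0,0,0,0.0005,0],[0,0,0,0,0,0.0005,0.012],[0,0,0,0,0,0.0005,0.02],[0,0,0,0,0,0.0005,0.03],[0,0,0,0,0,0.0005,0.04],[0,0,0,0,0,0.0005,0.04],[0,0,0,0,0,0.0005,0.04],[0,0,0,0,0,-0.03,0.04],[0,0,0,0,0,-0.07,0.04],[0,0,0,0,0,-0.11,0.04]]]}}

```text
time: 18.2
eef_pos: [0.6027, -0.0402, 0.1784]
ee_rot: [-0.0, 1.0, 0.0, -0.0]
force: [0.4, 0.8, -0.2]
opening: 0.472
```

Emit:
{"name": "step_arm", "arguments": {"deltas": [[[0,0,0,0.01,-0.002,-0.034,0.04],[0,0,0,0.04,-0.008,-0.034,0.04],[0,0,0,0.07,-0.014,-0.034,0.04],[0,0,0,0.1,-0.02,-0.034,0.04],[0,0,0,0.13,-0.026,-0.034,0.04],[0,0,0,0.149,-0.0295,-0.034,0.04],[0,0,0,0.149,-0.0295,-0.034,0.04],[0,0,0,0.149,-0.0295,-0.034,0.04],[0,0,0,0.149,-0.0295,-0.034,0.04]]]}}

```text
time: 19.1
eef_pos: [0.4546, -0.0697, 0.2113]
ee_rot: [-0.0, 1.0, -0.0, 0.0]
force: [0.2, -0.2, -0.9]
opening: 0.468
```

```bash
python3 w.py .454 -.070 pics/w5.png
```

```text
19.1 [ 0.4546315  -0.06968322  0.21131277] 0.4682418393642891
0.048 [277.63135467 185.06137952]
px/10mm y,x [11.59413874  0.0148262 ] [-2.48326102e-03  1.11421347e+01]
0.084 [277.47821125 196.75106919]
px/10mm y,x [13.01347843  0.01626632] [-1.10052737e-03  1.23626891e+01]
crop origin 197 136
```

View pics/w5.png

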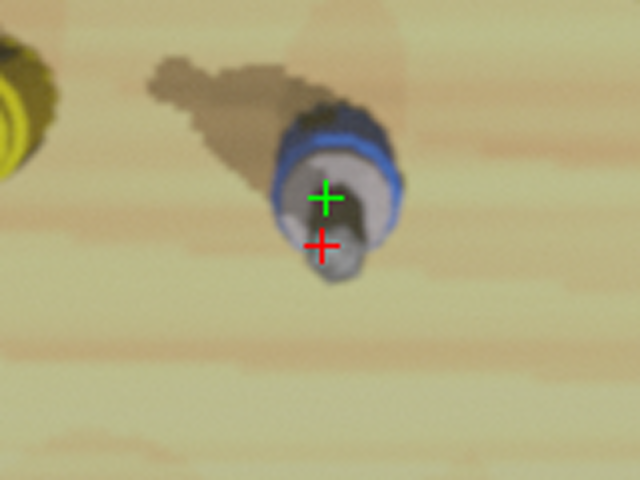

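saw_30 is offset by about +2 mm in x and +2.3 mm in y, and the nearest yellow saw stays clear of the fingers. I correct and grip.

Emit:
{"name": "step_arm", "arguments": {"deltas": [[[0,0,0,-0.002,0.0023,0.04,0.04],[0,0,0,-0.002,0.0023,0.08,0.04],[0,0,0,-0.002,0.0023,0.12,0.04],[0,0,0,-0.002,0.0023,0.145,0.04],[0,0,0,-0.002,0.0023,0.155,0.04],[0,0,0,-0.002,0.0023,0.158,0.04],[0,0,0,-0.002,0.0023,0.158,0.04],[0,0,0,-0.002,0.0023,0.158,0.04],[0,0,0,-0.002,0.0023,0.158,0.0],[0,0,0,-0.002,0.0023,0.158,0.0]]]}}

```text
time: 20.15
eef_pos: [0.4564, -0.0675, 0.054]
ee_rot: [-0.0, 1.0, -0.0, 0.001]
force: [-0.6, 0.2, 0.0]
opening: 0.136
```

Emit:
{"name": "step_arm", "arguments": {"deltas": [[[0,0,0,0,0,0,0],[0,0,0,0,0,0,0],[0,0,0,0,0,0,0],[0,0,0,0,0,0,0],[0,0,0,0,0,0,0],[0,0,0,0,0,0,0]]]}}

```text
time: 20.75
eef_pos: [0.4564, -0.0675, 0.054]
ee_rot: [-0.0, 1.0, -0.0, 0.001]
force: [-1.7, 1.7, 6.7]
opening: 0.108
```

Emit:
{"name": "step_arm", "arguments": {"deltas": [[[0,0,0,0,0,-0.03,0],[0,0,0,0,0,-0.07,0],[0,0,0,0,0,-0.11,0],[0,0,0,0,0,-0.14,0],[0,0,0,-0.016,0.022,-0.14,0],[0,0,0,-0.039,0.052,-0.14,0],[0,0,0,-0.062,0.083,-0.14,0],[0,0,0,-0.085,0.114,-0.14,0],[0,0,0,-0.108,0.145,-0.14,0],[0,0,0,-0.131,0.176,-0.14,0]]]}}

```text
time: 21.75
eef_pos: [0.5876, 0.11, 0.1932]
ee_rot: [-0.0, 1.0, -0.0, -0.0]
force: [0.4, -0.9, 0.3]
opening: 0.108
```

Emit:
{"name": "step_arm", "arguments": {"deltas": [[[0,0,0,-0.016,0.022,0,0],[0,0,0,-0.025,0.035,0,0],[0,0,0,-0.029,0.04,0,0],[0,0,0,-0.029,0.04,0,0],[0,0,0,-0.029,0.04,0,0],[0,0,0,-0.029,0.04,0,0]]]}}

```text
time: 22.35
eef_pos: [0.6157, 0.1478, 0.1935]
ee_rot: [0.0, 1.0, -0.0, 0.0]
force: [0.0, -0.5, -1.2]
opening: 0.104
```

Emit:
{"name": "step_arm", "arguments": {"deltas": [[[0,0,0,0,0,0.035,0],[0,0,0,0,0,0.07,0],[0,0,0,0,0,0.1,0],[0,0,0,0,0,0.117,0],[0,0,0,0,0,0.123,0],[0,0,0,0,0,0.126,0],[0,0,0,0,0,0.126,0],[0,0,0,0,0,0.126,0]]]}}

```text
time: 23.15
eef_pos: [0.6165, 0.1485, 0.0685]
ee_rot: [-0.0, 1.0, 0.0, 0.001]
force: [0.1, 0.7, -0.8]
opening: 0.109
```

Release, rise, and back the arm off toward x = 0.42, so the rack is visible from above.

Emit:
{"name": "step_arm", "arguments": {"deltas": [[[0,0,0,0,0,0.0005,0],[0,0,0,0,0,0.0005,0.012],[0,0,0,0,0,0.0005,0.02],[0,0,0,0,0,0.0005,0.03],[0,0,0,0,0,0.0005,0.04],[0,0,0,0,0,0.0005,0.04],[0,0,0,0,0,0.0005,0.04],[0,0,0,0,0,-0.03,0.04],[0,0,0,0,0,-0.07,0.04],[0,0,0,0,0,-0.11,0.04]]]}}

```text
time: 24.15
eef_pos: [0.6157, 0.1485, 0.1784]
ee_rot: [-0.0, 1.0, -0.0, -0.0]
force: [1.1, -0.1, -0.4]
opening: 0.468
```

Emit:
{"name": "step_arm", "arguments": {"deltas": [[[0,0,0,0.02,0.02,-0.04,0.04],[0,0,0,0.05,0.05,-0.05,0.04],[0,0,0,0.08,0.08,-0.05,0.04],[0,0,0,0.11,0.11,-0.05,0.04],[0,0,0,0.14,0.14,-0.05,0.04],[0,0,0,0.17,0.17,-0.05,0.04],[0,0,0,0.2,0.2,-0.05,0.04],[0,0,0,0.2,0.2,-0.05,0.04],[0,0,0,0.2,0.2,-0.05,0.04],[0,0,0,0.2,0.2,-0.05,0.04]]]}}

```text
time: 25.15
eef_pos: [0.4165, 0.348, 0.2273]
ee_rot: [0.0, 1.0, -0.0, 0.0]
force: [0.5, -0.2, 0.4]
opening: 0.466
```

```bash
python3 - <<'E'
from h import *
from bench import telemetry,snapshot
P=[(.597,-.135),(.6033,-.0405),(.6096,.054),(.6159,.1483)]
s=telemetry.get_state();print(s['time'],s['eef_pos'])
rows=[]
for n in('top','side'):
    d=snapshot(n);im=d['img'][:,:,::-1].copy();o=pickle.load(open(n+'.pkl','rb'))['img'][:,:,::-1].copy()
    hsv=cv2.cvtColor(d['img'],cv2.COLOR_RGB2HSV);H,S,V=[hsv[...,i] for i in range(3)]
    for c,st,h in blobs((H>103)&(H<128)&(S>110)&(V>40),20):
        p=ray(d,c,.036)
        if .5<p[0]<.75 and abs(p[1])<.25: print(n,p.round(4),st[2:],'err mm',(1e3*np.min([np.hypot(*(p-q)) for q in P])).round(1))
    for nm,lo,x0,x1,y0,y1 in(('mallet',0,395,455,80,185),('tape',0,140,175,135,180)) if n=='top' else (('mallet',0,395,525,245,340),('tape',0,240,280,100,140)):
        df=np.abs(im[y0:y1,x0:x1].astype(int)-o[y0:y1,x0:x1]).max(2)>40;print(n,nm,'changed px',df.sum())
    for q in P:
        for z in(.014,.098):
            u=tuple(int(round(a)) for a in proj(d,(*q,z)));im[u[1],u[0]]=(0,0,255)
    c=im[120:260,190:390] if n=='top' else im[100:270,230:400]
    rows.append(cv2.resize(c,(400*c.shape[1]//c.shape[0],400),interpolation=cv2.INTER_NEAREST)[:,:400 if n=='side' else 9999])
h=np.hstack(rows);cv2.imwrite('pics/f1.png',cv2.resize(h,(800,int(h.shape[0]*800/h.shape[1]))))
E
```

```text
25.15 [0.41650222 0.34800581 0.22729635]
top [ 0.5987 -0.1376] [ 27  27 472] err mm 3.2
top [0.6117 0.0535] [ 16  17 127] err mm 2.2
top [ 0.6055 -0.0422] [ 21  21 291] err mm 2.8
top [0.6117 0.1467] [11  8 21] err mm 4.5
top mallet changed px 0
top tape changed px 0
side [0.6148 0.1471] [ 12  15 103] err mm 1.6
side [0.6097 0.0546] [ 18  20 203] err mm 0.6
side [ 0.6045 -0.0387] [ 25  27 411] err mm 2.1
side [ 0.5984 -0.134 ] [ 34  34 735] err mm 1.7
side mallet changed px 0
side tape changed px 0
```

View pics/f1.png

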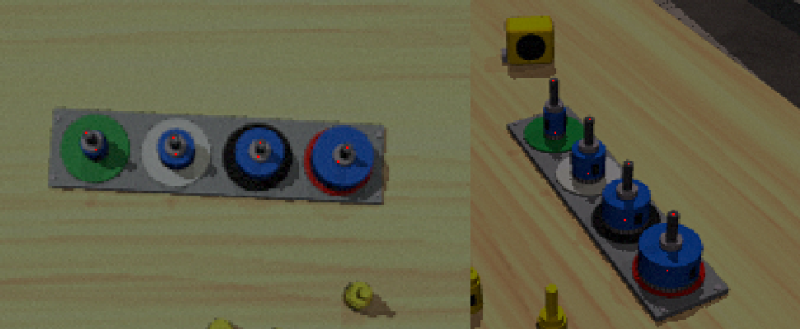

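All four saws stand upright and centred in the right order (red 70, black 56, white 43, green 30). Measured offsets are under 5 mm, and the tape and mallet haven't changed.

```bash
python3 -c "from bench import finish_job;print(finish_job())"
```

```text
the job is handed in; nothing more can be done
None
```

I placed all four saws on the rack and handed the job in at about 25 s: the 70 mm on red, the 56 mm on black, the 43 mm on white and the 30 mm on green.

In the last top and side pictures all four stood upright and released. Their centres were within about 2 mm of the pads from the side. From the top they were within about 3 mm, except the 30 mm saw at 4.5 mm, where few blue pixels were visible. The mallet and tape measure areas had no changed pixels in either view. No check failed. I judged tilt and seating height only by eye and from the lowering heights, not by measuring them.

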